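# Hold a car-key fob at the reader's focus band

## Robot

A 6-joint arm with a two-finger parallel gripper is mounted at the origin on the work surface. World frame = base frame: x ahead of the robot, y to its left, z up, the work surface at z = 0. Lengths are in m, angles in rad, forces in N, time in s.
With the tool pointing down it reaches from about 0.35 to 1 m from the base axis. Payload 7.1 kg.
Tool frame: the origin (TCP) lies between the finger pads; the fingertips stand 22 mm ahead of it and the grasp point (between the pads) lies 3 mm ahead of it; z points along the fingers, y is the line along which they close (so a half turn about z gives the same grasp; the last joint's range is limited). The gripper opens to 85 mm and grips with 20 to 120 N. Pads are 22 mm wide; open, the fingers measure 114 mm over their backs; the gripper's body (76 mm by 85 mm) begins 54 mm behind the grasp point. The pads swing forward as they close: fully open they stand 13 mm farther back than shut.
Start: joints at [-1.16, 0.423, 1.63, -0, 1.089, -0.019], TCP at [0.26, -0.568, 0.224] pointing down, gripper open.
Joint ranges: [-3, 3], [-0.9, 2.11], [0.09, 2.58], [-1.31, 4.45], [0.11, 2.69], [-2.54, 2.54]. Speed limits (rad/s): [2.39, 2.39, 3.01, 3.14, 3.14, 3.14].

## Interface

Orientations are given as a rotation vector (axis times angle).
In Python, from rig import manip gives the robot as it stands. The module is installed in compiled form; this text tells all that it offers. Calls block until the motion is done:
- manip.move_to(position, orientation): joint-space move of the TCP to a pose.
- manip.servo_line(position, orientation=None, rate=0.15): straight line of the TCP; orientation=None keeps the orientation; rate is the mean speed in m/s.
- manip.set_joints(angles): joint-space move.
- manip.command_gripper(opening, f_grip=None): finger opening in m; f_grip is the grip in N (None keeps the last); returns when the fingers have stopped.
- manip.hold(seconds).
- manip.solve_ik(position, orientation): joint angles nearest the present ones, or None.
- manip.camera(name): name is "side" or "top" or "wrist"; returns a dict with "image" (384x512x3 uint8, red, green, blue), "fx", "fy", "cx", "cy" (pixels), "k1" (the pictures are not rectified: a ray, as slopes to the right and down, at radius r is drawn at 1 + k1 r^2 times it, then the intrinsics apply), "cam_to_world" (4x4, takes a point from camera to world coordinates); the wrist camera has in their place "mount" (4x4, takes a point from camera to tool coordinates, whose origin is the TCP and whose axes are the flange's). Camera axes: x right, y down, z forward; pixel columns grow to the right and rows downward; lengths in m; the calibration is good to about 2 mm. A picture is of the moment at which its call begins: read the wrist's pose just before it. There is no depth.
A pose or a line that the arm cannot do raises manip.IKError and nothing moves.
- manip.sign_off(): hands the job in; it is judged then, once.
Readings, each from a call of its own:
- manip.get_time(): time.
- manip.get_joint_positions(): joint angles.
- manip.get_joint_vel(): joint speeds.
- manip.get_tau(): joint torques, N m.
- manip.get_position(): TCP position.
- manip.get_ee_rot(): TCP orientation.
- manip.get_contact_force(): force on the tool from outside, world axes, zero at the start.
- manip.get_torque(): the same for the moment, N m.
- manip.get_width(): finger opening in m.
- manip.get_grip_force(): force on a finger pad.
Only numpy, scipy, OpenCV 4.12 (cv2) and the standard library are available. Lean on these libraries where they do the work, as an engineer would, in place of code of your own. Each camera call takes 0.05 s, during which the arm holds its last target. There are 200 camera calls.

## Task

Take the car-key fob by its long sides with a light grip (its shell cracks if squeezed with more than 40 N), and set it buttons up, without dropping it or pressing it down hard, into the tray on the key reader's spring-loaded carriage while the carriage is at rest. Then use the orange upright grip to pull the carriage against its spring towards the reading head until its black pointer is in the red band, and keep hold of the grip there: finish while holding it, with the fob still in the tray. Never let the carriage snap back, and leave the padlock, the tin of key blanks and the brush where they are.

Things in the scene. Friction and masses are not known exactly. Their poses are not given: they have to be found in the camera images.
- fob: Black car-key fob, a rounded block 75 (own x) x 36 (own y) x 18 (z) mm, 60 g, with three round buttons (white, grey, red) on top and a bright trim line round it; lies flat, buttons up, on the counter. Origin: centre of its underside. It may go into the tray either way round.
- reader: Key reader fixed to the counter: grey base 110 (own x) x 380 (own y) x 20 (z) mm; at its -y end a black spring box (40 mm long, top at 55 mm), at its +y end a black and orange reading head with a lens (y = +128 to +188 mm, top at 95 mm). Origin: centre of its underside. The carriage slides along own +y, from the spring box towards the head; own -x side faces the robot.
- carriage (a joint): Travel of the aluminium carriage (66 mm across, 116 mm along y) from rest, in m: 0 at rest by the spring box, grows towards the reading head, stop at 0.12. A spring always pulls it back to 0: 3 N at rest plus 50 N per m of travel (6 to 8 N at the red band), with little friction; let go, it flies back.
- tray (a point): Centre of the tray's floor on the carriage, 36 mm above the counter; axes parallel to the reader's; moves with the carriage. The floor measures 50 (x) x 89 (y) mm inside a rim 7 mm high and 8 mm thick, so the fob goes in with its long side along the reader's y.
- grip: Orange upright round grip, 18 mm diameter, 50 mm tall, on the end of a flat arm (26 mm wide, top 35 mm above the counter) on the robot's side of the carriage. Origin: centre of its foot, 35 mm above the counter; its top is at 85 mm. Its axis is 100 mm from the tray's centre, towards the reader's -x. It moves with the carriage and can turn on its axis.
- pointer (a point): Outer end of the black pointer, 3 mm wide, at the carriage's front corner on the side of the grip, 25 mm above the counter; 55 mm ahead (reader's +y) of the grip's axis. Moves with the carriage.
- red_band (a point): Centre of the red band, 10 mm wide along the reader's y, on the white scale strip on the grip's side of the base; 23 mm above the counter, axes parallel to the reader's. Its place on the scale varies (55 to 95 mm of travel from rest) but stays put during the work. The pointer is in the band when they differ by less than 5 mm along the reader's y.
- padlock: Brass padlock lying flat, body 42 x 42 x 20 mm with a steel shackle reaching to 48 mm on its own +x. Origin: centre of the body's underside. To be left alone.
- tin: Open steel tin of key blanks, 100 x 80 x 35 mm. Origin: centre of its underside. To be left alone.
- brush: Blue-handled brush lying on the counter, along its own x. To be left alone.
Mind the look-alikes: they are no part of the job. There is more than one size of the fob; the job needs the largest.

How it is judged:
On the way, in this order (a step that is already met when the one before it is completed fails the run):
1. the fob lies flat in the tray, let go, with the carriage at rest (x of fob in the frame of tray between -0.011 and 0.011 m and y of fob in the frame of tray between -0.012 and 0.012 m and z of fob in the frame of tray between -0.004 and 0.005 m and angle between fob's own z axis and vertical below 0.15 rad and contact force between the fingers and fob below 0.1 N and value of joint carriage below 0.01 m), for 0.2 s.
2. the pointer is held in the red band by the orange grip, the fob in the tray (x of fob in the frame of tray between -0.011 and 0.011 m and y of fob in the frame of tray between -0.012 and 0.012 m and z of fob in the frame of tray between -0.004 and 0.005 m and angle between fob's own z axis and vertical below 0.15 rad and y of pointer in the frame of red_band between -0.005 and 0.005 m and velocity of joint carriage between -0.02 and 0.02 m/s and contact force between the fingers and grip above 2 N and contact force between the fingers and fob below 0.1 N), for 0.3 s.
At the end, for the whole second after the job is handed in: The fob lies flat (within 0.15 rad), buttons up, on the tray's floor within the rim, not touched by the fingers; the pointer is within 5 mm of the middle of the red band, the carriage still (under 20 mm/s), and the fingers hold the orange grip (over 2 N on it) (all of step 2); the arm keeps its last pose, push and grip.
It fails at once if the fob is squeezed with more than 45 N a side (sum over both pads 90 N) (contact force between the fingers and fob above 90 N).
It fails at once if the fob is pressed on something with more than 25 N (contact force between fob and reader above 25 N).
It fails at once if the fob is dropped from more than about 25 mm above the tray (height (world z) of fob above 0.061 m and contact force between the fingers and fob below 0.01 N).
It fails at once if the carriage snaps back (faster than 0.3 m/s) (velocity of joint carriage below -0.3 m/s).
It fails at once if the padlock, tin or brush is moved by more than 30 mm (distance of any of padlock, tin, brush from where it was at the start of the episode above 0.03 m).
It also fails if it takes over 48 s, if anything falls off the work surface, if the arm or the gripper's body presses on something with over 40 N, if the wrist force passes 120 N, or if a joint passes its speed limit or range.

## Working session

There is one attempt and no reset: what is moved stays moved. The work goes in short steps, each a Python script; the robot and the scene stay as the last script left them, time stands still between calls to the robot, and variables do not carry over. Pictures are saved under pics/ and viewed, at most 11 in all, crops included, and the job is handed in when it is done.

```bash
mkdir -p pics; cat > h.py <<'E'
import numpy as np, cv2
from rig import manip
from scipy.spatial.transform import Rotation as R
def ray(c,u,v):
    d=np.array([(u-c["cx"])/c["fx"],(v-c["cy"])/c["fy"]]); s=d.copy()
    for _ in range(20): s=d/(1+c["k1"]*(s@s))
    T=c["T"]; return T[:3,3],T[:3,:3]@np.array([s[0],s[1],1])
def plane(c,u,v,z):
    o,d=ray(c,u,v); return o+d*(z-o[2])/d[2]
def cam(n):
    if n=="wrist":
        p=np.array(manip.get_position());r=R.from_rotvec(manip.get_ee_rot()).as_matrix()
    c=manip.camera(n)
    if n=="wrist":
        T=np.eye(4);T[:3,:3]=r;T[:3,3]=p;c["T"]=T@np.array(c["mount"])
    else: c["T"]=np.array(c["cam_to_world"])
    return c
def save(c,f): cv2.imwrite("pics/"+f,c["image"][:,:,::-1])
E
python3 - <<'E'
from h import *
import pickle
for n in("top","side"):
    c=cam(n);save(c,n+".png");print(n,c["T"].round(3).tolist(),c["fx"],c["k1"]);pickle.dump(c,open(n+".pkl","wb"))
print(manip.get_ee_rot(),manip.get_time())
E
```

```text
top [[-0.021, -0.996, 0.083, 0.369], [-0.999, 0.019, -0.027, 0.01], [0.025, -0.083, -0.996, 1.211], [0.0, 0.0, 0.0, 1.0]] 483.1433835279031 -0.18483915053263672
side [[-0.822, -0.395, 0.411, 0.067], [-0.57, 0.592, -0.57, 0.59], [-0.019, -0.702, -0.712, 0.794], [0.0, 0.0, 0.0, 1.0]] 420.86748320202156 -0.08279563140727152
[-3.06798784e+00 -6.69603067e-01  4.35782492e-04] 0.1
```

View pics/top.png

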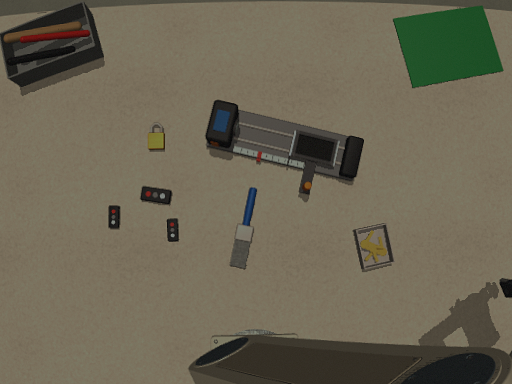

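View pics/side.png

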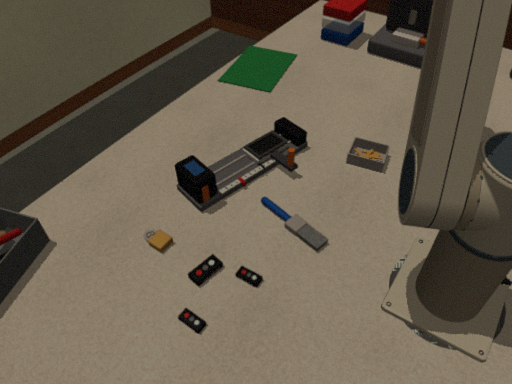

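The top view shows the largest fob at (156,195), the tray at (315,147), the grip at (307,186), the red band at (259,156), the head at (222,123) and the spring box at (351,157). Brush, tin and padlock lie clear of these. Next I measure by masks.

```bash
python3 - <<'E'
from h import *
import pickle
c=pickle.load(open("top.pkl","rb"));s=pickle.load(open("side.pkl","rb"))
def blobs(c,m,box,amin=4):
    z=np.zeros_like(m);x0,y0,x1,y1=box;z[y0:y1,x0:x1]=m[y0:y1,x0:x1]
    cs,_=cv2.findContours(z.astype(np.uint8),cv2.RETR_EXTERNAL,cv2.CHAIN_APPROX_NONE)
    return [k for k in cs if cv2.contourArea(k)>=amin]
I=c["image"].astype(int);dark=I.max(2)<70
hsv=cv2.cvtColor(c["image"],cv2.COLOR_RGB2HSV).astype(int)
def rectw(k,z):
    P=np.array([plane(c,u,v,z)[:2] for u,v in k[:,0]]).astype(np.float32)*1000
    r=cv2.minAreaRect(P);b=cv2.boxPoints(r)
    e=max([b[1]-b[0],b[2]-b[1]],key=np.linalg.norm);return np.round(r[0],1),np.round(r[1],1),np.degrees(np.arctan2(e[1],e[0])).round(1)
nc=(hsv[...,2]<75)|((hsv[...,1]>110)&(hsv[...,2]<230)&False)
for box in[(135,180,178,210),(160,212,185,245),(103,200,125,232)]:
    for k in blobs(c,nc,box,30): print("fob",rectw(k,.018))
for k in blobs(c,dark,(285,120,343,172),100): print("tray",rectw(k,.036),cv2.minAreaRect(k))
red=((hsv[...,0]<6)|(hsv[...,0]>174))&(hsv[...,1]>140)&(hsv[...,2]>80)
org=(hsv[...,0]>5)&(hsv[...,0]<16)&(hsv[...,1]>150)&(hsv[...,2]>90)
for k in blobs(c,red,(245,145,280,168),3): print("band",rectw(k,.023))
for k in blobs(c,org,(295,175,320,200),3): print("grip",rectw(k,.085))
for k in blobs(c,dark,(335,130,370,182),50): print("spring",rectw(k,.055))
for k in blobs(c,dark,(200,95,242,150),50): print("head",rectw(k,.095))
H=cv2.cvtColor(s["image"],cv2.COLOR_RGB2HSV).astype(int)
og=(H[...,0]>5)&(H[...,0]<16)&(H[...,1]>150)&(H[...,2]>80)
for k in blobs(s,og,(280,140,305,170),3): print("gripside",cv2.boundingRect(k),plane(s,k[:,0,0].mean(),k[:,0,1].min(),.085))
v=np.hstack([cv2.resize(c["image"][100:215,200:375],None,fx=4.5,fy=4.5,interpolation=2)])
cv2.imwrite("pics/crop.png",v[:,:,::-1])
E
```

```text
fob (array([459.7, 237.2]), array([75.9, 38.1]), np.float32(80.5))
fob (array([374.3, 195.8]), array([27.4, 56.7]), np.float32(-0.6))
fob (array([407.5, 344.4]), array([28.2, 55.1]), np.float32(-0.2))
tray (array([ 556.2, -151.4]), array([120.2,  97.9]), np.float32(76.2)) ((311.7275085449219, 153.0140380859375), (48.64461135864258, 38.97564697265625), 12.994616508483887)
band (array([552.2, -20.1]), array([ 8.4, 23.2]), np.float32(-15.1))
grip (array([ 471. , -136.7]), array([ 6.7, 15. ]), np.float32(-20.1))
spring (array([ 539.4, -241.2]), array([ 57. , 112.2]), np.float32(-10.5))
head (array([618. ,  64.8]), array([ 80.2, 118. ]), np.float32(-2.7))
gripside (288, 148, 7, 4) [ 0.47459967 -0.13663018  0.085     ]
```

View pics/crop.png

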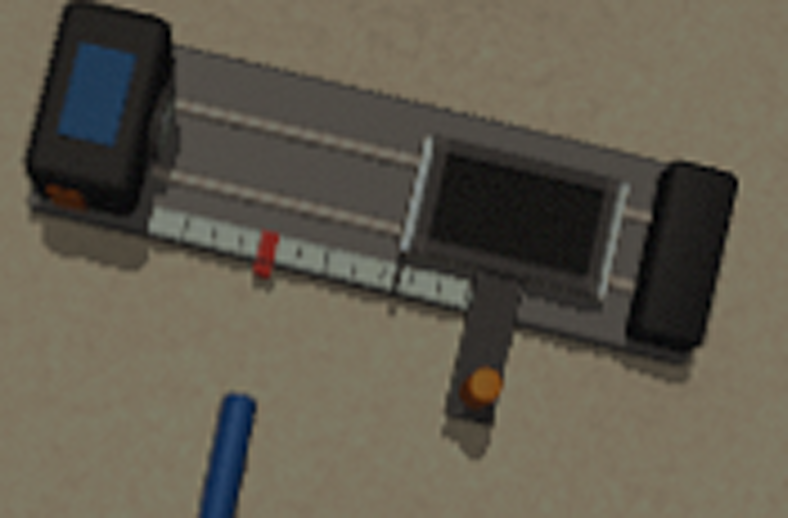

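The crop shows the reader turned about 13°. The scale strip runs from (150,220) to (468,290), the band is at (266,254), the pointer at (400,270) and the tray floor has corners (441,152), (606,178), (588,277), (427,250). Now I move over the fob and refine from the wrist camera.

```bash
cat >> h.py <<'E'
def down(a):
    y=np.array([np.cos(a),np.sin(a),0]);z=np.array([0,0,-1.]);return R.from_matrix(np.c_[np.cross(y,z),y,z]).as_rotvec()
def best(p,a):
    o=[(abs(q[5]),k) for k in(a,a+np.pi) if (q:=manip.solve_ik(p,down(k))) is not None]
    print(o);return down(min(o)[1])
E
python3 - <<'E'
from h import *
import pickle
c=pickle.load(open("top.pkl","rb"))
P=lambda u,v,z:plane(c,200+(u+.5)/4.5-.5,100+(v+.5)/4.5-.5,z)[:2]
t=[P(*k,.036) for k in[(441,152),(606,178),(588,277),(427,250)]]
print("tray",np.mean(t,0));
ang=lambda d:np.degrees(np.arctan2(d[1],d[0]))
print(ang(t[0]-t[1]),ang(t[3]-t[2]),ang(P(150,222,.023)-P(468,291,.023)))
print("band",P(266,254,.023),"pointer",P(399,272,.025),"grip",P(485,385,.085))
p=[.4597,.2372,.2];o=best(p,np.radians(-9.5))
manip.move_to(p,o);
w=cam("wrist");save(w,"w1.png");pickle.dump(w,open("w1.pkl","wb"));print(w["T"].round(3).tolist(),manip.get_joint_positions(),manip.get_time())
E
```

```text
tray [ 0.57038856 -0.15823057]
80.2993740178784 79.59621111009524 76.66998164424244
band [ 0.55231244 -0.02071941] pointer [ 0.54076936 -0.09385638] grip [ 0.47183101 -0.13207582]
[(np.float64(0.6191562925610947), np.float64(-0.16580627893946132)), (np.float64(2.5224363610286984), np.float64(2.975786374650332))]
[[0.986, -0.16, -0.046, 0.471], [-0.166, -0.951, -0.259, 0.301], [-0.002, 0.263, -0.965, 0.35], [0.0, 0.0, 0.0, 1.0]] [ 4.52216281e-01  2.97692987e-01  1.88601662e+00 -7.17526547e-05
  9.57815171e-01  6.19122706e-01] 3.0667
```

View pics/w1.png

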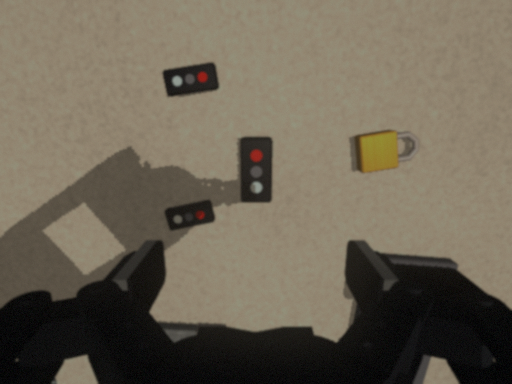

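The wrist view shows the target fob at (256,169), upright in the picture, i.e. aligned with the pads. The padlock is at (378,150), well clear. Next: refine the position, then grasp.

```bash
python3 - <<'E'
from h import *
import pickle
w=pickle.load(open("w1.pkl","rb"));I=w["image"].astype(int)
m=np.zeros(I.shape[:2],np.uint8);b=(slice(125,212),slice(232,282));m[b]=(I[b].max(2)<62)
m=cv2.morphologyEx(m,cv2.MORPH_OPEN,np.ones((5,5)))
k=max(cv2.findContours(m,0,cv2.CHAIN_APPROX_NONE)[0],key=cv2.contourArea)
print(cv2.boundingRect(k))
pts=(np.array([plane(w,u,v,.016)[:2] for u,v in k[:,0]])*1000).astype(np.float32)
r=cv2.minAreaRect(pts);bx=cv2.boxPoints(r);e=max([bx[1]-bx[0],bx[2]-bx[1]],key=np.linalg.norm);a=np.arctan2(e[1],e[0])
print(r,np.degrees(a))
E
```

```text
(241, 138, 30, 64)
((460.1325988769531, 239.01834106445312), (71.79928588867188, 33.42729187011719), 80.4685287475586) 80.46851
```

```bash
python3 - <<'E'
from h import *
o=down(np.radians(-9.5));xy=[.4600,.2386]
manip.command_gripper(.044,20)
manip.move_to(xy+[.08],o);manip.servo_line(xy+[.032],o,.1);manip.hold(.15)
f0=np.array(manip.get_contact_force());print(f0,manip.get_width());z=.032
while z>.006:
    z-=.0015;manip.servo_line(xy+[z],o,.03)
    f=np.array(manip.get_contact_force())-f0
    if np.linalg.norm(f)>3:break
print(z,f,manip.get_position(),manip.get_time())
E
```

```text
[-0.04305162 -0.50095783  0.2567988 ] 0.04391245793577526
0.0049999999999999906 [ 0.03069838 -0.13514074 -0.24995365] [0.45994066 0.2385758  0.00490645] 9.3833
```

```bash
python3 - <<'E'
from h import *
w=cam("wrist");s=cam("side")
print(manip.get_contact_force(),manip.get_tau(),manip.get_position(),manip.get_ee_rot())
v=np.hstack([cv2.resize(w["image"],(400,300)),cv2.resize(s["image"][200:350,120:320],(400,300))])
cv2.imwrite("pics/w2.png",v[:,:,::-1])
E
```

```text
[-0.49003444 -0.0388654   0.71620149] [-1.64996823e-04 -5.27701485e+01 -1.33507204e+01  1.38395931e-04
  1.26482406e-03  3.75264210e-05] [0.45995954 0.23859624 0.00496644] [-2.39768670e+00 -2.02992609e+00  1.33456280e-04]
```

View pics/w2.png

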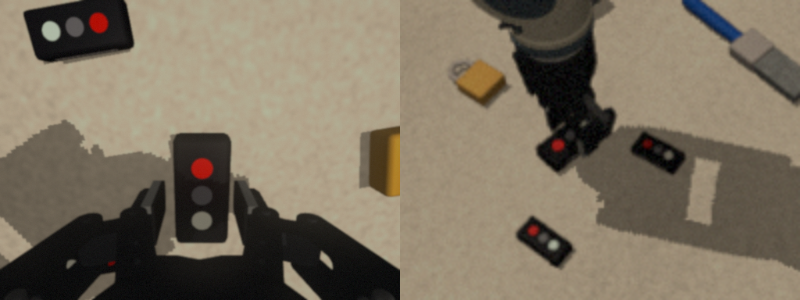

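The wrist view shows the fob between the pads, with the pads beside its white-button half. The counter wasn't felt even at TCP z=5 mm, so I check the TCP height against the picture.

```bash
python3 - <<'E'
from h import *
import pickle
w=cam("wrist");save(w,"w3.png");pickle.dump(w,open("w3.pkl","wb"))
M=np.array(w["mount"]);print(M.round(3).tolist(),w["fx"],w["k1"])
k=1.28
for n,u,v in[("fobTL",177,135),("fobTR",229,135),("fobBL",181,240),("fobBR",227,240),("red",202,169),("white",202,221)]:
    print(n,plane(w,u*k,v*k,.018).round(4))
# tool-frame rays of pad tip corners
w["T"]=M
for n,u,v,y in[("L44",163,180,-.022),("R44",236,180,.022)]:
    o,d=ray(w,u*k,v*k)
    t=(abs(y)*np.sign((o+.3*d)[1])-o[1])/d[1];print(n,(o+t*d).round(4))
w1=pickle.load(open("w1.pkl","rb"));w1["T"]=M
for u,v in[(163,242),(348,242)]:
    o,d=ray(w1,u,v);t=(.0425*np.sign((o+.3*d)[1])-o[1])/d[1];print("open",(o+t*d).round(4))
cv2.imwrite("pics/w3.png",cv2.resize(w["image"][150:384,150:380],None,fx=2.5,fy=2.5)[:,:,::-1])
E
```

```text
[[-0.0, -0.965, -0.263, 0.066], [1.0, 0.0, -0.002, -0.0], [0.002, -0.263, 0.965, -0.15], [0.0, 0.0, 0.0, 1.0]] 301.93324446268116 -0.017111085940315258
fobTL [0.4528 0.2788 0.018 ]
fobTR [0.4832 0.2738 0.018 ]
fobBL [0.4418 0.2077 0.018 ]
fobBR [0.4724 0.2027 0.018 ]
red [0.464  0.2554 0.018 ]
white [0.4581 0.2197 0.018 ]
L44 [ 0.0126 -0.022  -0.0197]
R44 [ 0.0111  0.022  -0.0157]
open [ 0.0084 -0.0425 -0.0234]
open [ 0.0077  0.0425 -0.0217]
```

View pics/w3.png

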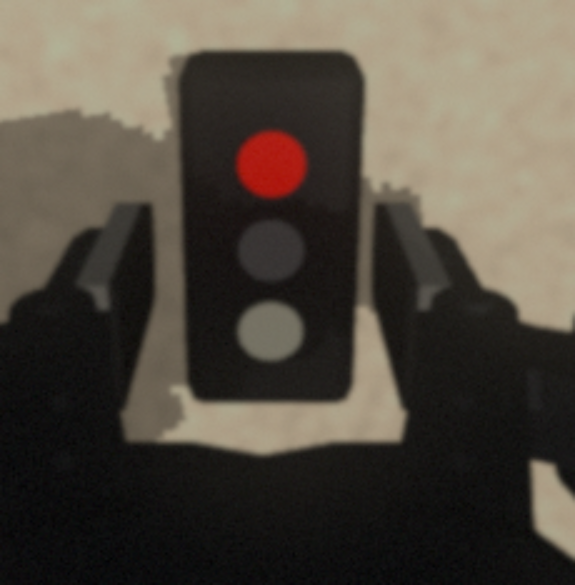

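The pad gap (44 mm, about 89 px) puts the fingertips at a depth of about 0.149 m, level with the fob's top. They are therefore shorter in the tool frame than stated. I go on feeling for the counter.

```bash
python3 - <<'E'
from h import *
o=down(np.radians(-9.5));xy=[.4600,.2386]
f0=np.array(manip.get_contact_force());z=.005
while z>-.026:
    z-=.0015
    try: manip.servo_line(xy+[z],o,.03)
    except manip.IKError as e: print("ik",e);break
    f=np.array(manip.get_contact_force())-f0
    if np.linalg.norm(f)>3:break
print(z,f,manip.get_position(),manip.get_time())
E
```

```text
-0.009999999999999998 [-1.77691123 -1.07479458  8.11986716] [ 0.46020075  0.23870446 -0.00942056] 12.0333
```

```bash
python3 - <<'E'
from h import *
import pickle
o=down(np.radians(-9.5));xy=[.4600,.2386]
manip.servo_line(xy+[-.0005],o,.05)
manip.command_gripper(.030,22);print(manip.get_width(),manip.get_grip_force())
manip.servo_line(xy+[.15],o,.12);manip.hold(.2)
print(manip.get_width(),manip.get_grip_force(),manip.get_contact_force())
# view over the reader, offset so that the wrist camera sees tray
a=np.radians(79-90);p=[.56,-.20,.17];o2=down(a)
manip.move_to(p,o2)
w=cam("wrist");save(w,"w4.png");pickle.dump(w,open("w4.pkl","wb"));print(manip.get_width(),manip.get_joint_positions().round(2) if hasattr(manip.get_joint_positions(),'round') else 0,manip.get_time())
t=cam("top");save(t,"t4.png");pickle.dump(t,open("t4.pkl","wb"))
E
```

```text
0.03559242580766247 22.09801197052002
0.03527751099704792 22.054852545261383 [ 0.25260823  0.20476531 -0.48782722]
0.035269812112234976 [-0.36  0.44  1.74  0.    0.96 -0.17] 15.9
```

View pics/w4.png

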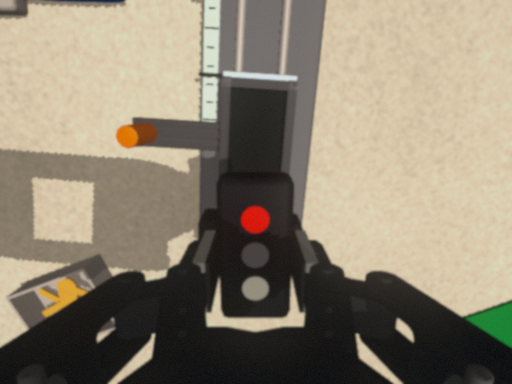

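The fob is held centred at (255,245). The carriage's front lip is at (222..298,75), the grip's top at (128,135), the pointer at (205,75) and the scale strip at columns 203–219. I extract the reader's axis and tray from this view.

```bash
python3 - <<'E'
from h import *
import pickle
w=pickle.load(open("w4.pkl","rb"));I=w["image"].astype(int);hsv=cv2.cvtColor(w["image"],cv2.COLOR_RGB2HSV).astype(int)
def fit(px,z):
    P=np.array([plane(w,u,v,z)[:2] for u,v in px],np.float32)
    l=cv2.fitLine(P,cv2.DIST_HUBER,0,.01,.01).ravel();d=l[:2]*np.sign(l[1]);return np.degrees(np.arctan2(d[1],d[0])).round(2),l[2:].round(4),d
g=I.sum(2)/3
edge=lambda v,a,b,s:(a+np.argmax(s*np.diff(g[v,a:b]))+.5,v)
print("strip L",fit([edge(v,195,212,1) for v in list(range(0,68,2))],.023)[:2])
print("strip R",fit([edge(v,212,228,-1) for v in range(0,68,2)],.023)[:2])
print("base R",fit([edge(v,290,335,1) for v in range(0,200,4)],.020)[:2])
L=fit([edge(v,222,240,-1) for v in range(95,165,2)],.038);Rr=fit([edge(v,272,294,1) for v in range(95,165,2)],.038)
print("tray L",L[:2],"R",Rr[:2])
row=lambda u,a,b,s:(u,a+np.argmax(s*np.diff(g[a:b,u]))+.5)
fr=fit([row(u,76,98,-1) for u in range(238,278,2)],.038);print("tray front",fr[:2])
lp=fit([row(u,66,80,1) for u in range(228,294,2)],.043);print("lip outer",lp[:2])
org=((hsv[...,0]>5)&(hsv[...,0]<20)&(hsv[...,1]>150)&(hsv[...,2]>100)).astype(np.uint8);org[:,175:]=0;org[180:]=0
k=max(cv2.findContours(org,0,1)[0],key=cv2.contourArea);print(cv2.boundingRect(k),g[135,112:162:3].astype(int))
bright=((g>0)&(hsv[...,2]>215)&(org>0)).astype(np.uint8)
if bright.any():
    k=max(cv2.findContours(bright,0,1)[0],key=cv2.contourArea);print("bright",cv2.minEnclosingCircle(k),cv2.boundingRect(k))
for u in(127,128.5): print("grip@.085",plane(w,u,135.5,.085).round(4))
print("pointer",plane(w,202,75,.025).round(4))
E
```

```text
strip L (np.float32(75.31), array([ 0.5377, -0.0636], dtype=float32))
strip R (np.float32(75.94), array([ 0.5525, -0.0634], dtype=float32))
base R (np.float32(75.28), array([ 0.6298, -0.1348], dtype=float32))
tray L (np.float32(75.48), array([ 0.5446, -0.1474], dtype=float32)) R (np.float32(75.46), array([ 0.5934, -0.1599], dtype=float32))
tray front (np.float32(165.57), array([ 0.5792, -0.1068], dtype=float32))
lip outer (np.float32(165.27), array([ 0.5795, -0.1025], dtype=float32))
(116, 123, 41, 25) [201 180 112 112 113 116 116 122 117  71  67  69  68  67  65  75  77]
bright ((126.12068939208984, 136.12069702148438), 10.459943771362305) (116, 127, 21, 20)
grip@.085 [ 0.4717 -0.1326  0.085 ]
grip@.085 [ 0.4729 -0.1329  0.085 ]
pointer [ 0.5302 -0.0928  0.025 ]
```

```bash
python3 - <<'E'
from h import *
import pickle
w=pickle.load(open("w4.pkl","rb"));w=dict(w);w["T"]=np.array(w["mount"])
off=plane(w,255.5,254.5,-.018);print("grey btn in tool",off.round(4))
# ends of the fob in the picture
g=w["image"].astype(int).sum(2)/3
print([plane(w,255,v,-.018).round(4).tolist() for v in(173,316)])
th=np.radians(75.45);ey=np.array([np.cos(th),np.sin(th)]);ex=np.array([ey[1],-ey[0]])
t=.5898*ex-.0102*ey;a=th-np.pi/2;o=down(a);Rm=R.from_rotvec(o).as_matrix()
sx=float(np.clip(off[0],-.004,.004));xy=(t-Rm[:2,0]*sx).tolist();print(t,xy)
manip.servo_line(xy+[.15],o,.15)
manip.servo_line(xy+[.06],o,.12);manip.servo_line(xy+[.041],o,.04);manip.hold(.2)
f0=np.array(manip.get_contact_force());z=.041
while z>.0352:
    z-=.0008;manip.servo_line(xy+[z],o,.02)
    f=np.array(manip.get_contact_force())-f0
    if np.linalg.norm(f)>2:break
print(z,f,manip.get_grip_force(),manip.get_time())
c=cam("wrist");save(c,"w5.png")
E
```

```text
grey btn in tool [-0.0005 -0.0002 -0.018 ]
[[0.0394, -0.0005, -0.018], [-0.0351, -0.0005, -0.018]]
[ 0.5683219  -0.15804525] [0.5684374330427541, -0.1576001095432036]
0.03539999999999999 [-0.99845626 -0.99236054  5.56676804] 22.53816783428192 19.8917
```

View pics/w5.png

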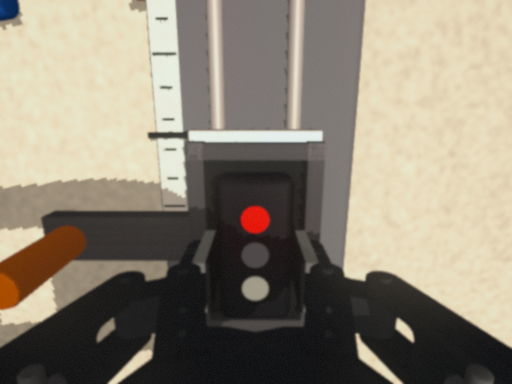

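The fob is inside the tray rim, centred at (255,245), with the carriage at rest. I release, lift, and move over the grip with the camera on the tray side.

```bash
python3 - <<'E'
from h import *
import pickle
p=np.array(manip.get_position())
manip.command_gripper(.044);print(manip.get_width(),manip.get_grip_force());manip.hold(.3)
manip.servo_line((p+[0,0,.09]).tolist(),None,.12)
th=np.radians(75.45);ey=np.array([np.cos(th),np.sin(th)]);ex=np.array([ey[1],-ey[0]])
g=.4900*ex-.0100*ey;o=down(th-np.pi)
for q in(g,g+.08*ey): print(manip.solve_ik(q.tolist()+[.04],o))
manip.command_gripper(.06)
manip.move_to(g.tolist()+[.14],o)
c=cam("wrist");save(c,"w6.png");pickle.dump(c,open("w6.pkl","wb"));print(manip.get_time())
E
```

```text
0.04423001867008428 0.0
[-2.98633782e-01  5.37421375e-01  2.02242314e+00 -1.33226763e-15
  5.81748137e-01  1.52610795e+00]
[-1.36092299e-01  5.41773150e-01  2.01187168e+00 -1.33226763e-15
  5.87947820e-01  1.68864943e+00]
23.1333
```

View pics/w6.png

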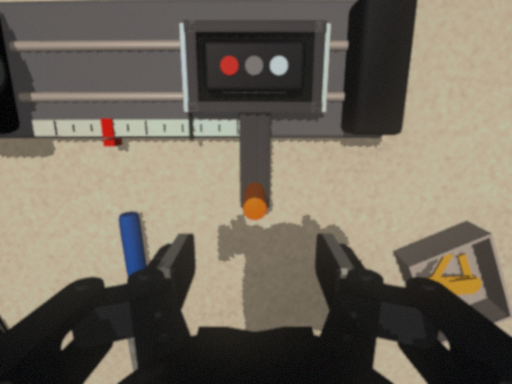

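The fob lies in the tray at (254,66). The grip is centred at (255,208), the band is at (108,130) and the pointer at (190,128). I measure the travel and grip position, then grasp and pull.

```bash
cat >> h.py <<'E'
th=np.radians(75.45);ey=np.array([np.cos(th),np.sin(th)]);ex=np.array([ey[1],-ey[0]])
def bandpix(c,x0=0,x1=200,y0=60,y1=200):
    h=cv2.cvtColor(c["image"],cv2.COLOR_RGB2HSV).astype(int)
    m=(((h[...,0]<6)|(h[...,0]>174))&(h[...,1]>150)&(h[...,2]>90)).astype(np.uint8)
    z=np.zeros_like(m);z[y0:y1,x0:x1]=m[y0:y1,x0:x1]
    k=max(cv2.findContours(z,0,1)[0],key=cv2.contourArea);return cv2.boundingRect(k)
E
python3 - <<'E'
from h import *
import pickle
c=pickle.load(open("w6.pkl","rb"))
x,y,w,h=bandpix(c);print(x,y,w,h)
g=c["image"].astype(int).sum(2)/3
pr=g[132:138,184:198].mean(0);print(pr.astype(int))
pu=184+np.argmin(pr)
b=plane(c,x+w/2-.5,y+h*.35,.023)[:2];p=plane(c,pu,128,.025)[:2]
tr=(b-p)@ey;print("band",b,b@ey,"ptr",p@ey,"travel",tr)
hs=cv2.cvtColor(c["image"],cv2.COLOR_RGB2HSV).astype(int)
m=((hs[...,0]>5)&(hs[...,0]<20)&(hs[...,1]>150)&(hs[...,2]>190)).astype(np.uint8);m[:170]=0;m[:,300:]=0;m[225:]=0
k=max(cv2.findContours(m,0,1)[0],key=cv2.contourArea);(u,v),r=cv2.minEnclosingCircle(k);gp=plane(c,u,v,.085)[:2];print(u,v,r,gp@ex,gp@ey)
q=(.4900*ex+(gp@ey)*ey) if abs(gp@ex-.49)>.006 else gp
o=down(th-np.pi);print(q)
manip.servo_line(q.tolist()+[.07],o,.12);manip.servo_line(q.tolist()+[.043],o,.06)
manip.hold(.2);print(manip.get_contact_force())
manip.command_gripper(.010,40);print(manip.get_width(),manip.get_grip_force(),manip.get_contact_force(),manip.get_time())
c=cam("wrist");save(c,"w7.png");pickle.dump(c,open("w7.pkl","wb"))
E
```

```text
101 118 15 28
[152 153 153 148 131 101  70  56  69 101 131 147 153 155]
band [ 0.55499461 -0.0233534 ] 0.11682396939491593 ptr 0.04408075625529411 travel 0.07274321313962183
254.8000030517578 209.1999969482422 10.0440034866333 0.48911608004460344 -0.010840729815223252
[ 0.47070607 -0.13337113]
[-0.20887516  0.68866145 -0.27534188]
0.01678775388335377 38.896378269419074 [1.91221083 8.10710128 2.90111672] 25.125
```

View pics/w7.png

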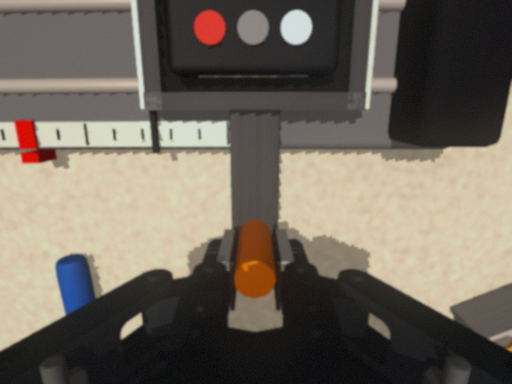

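The pads hold the grip at (255,245). The pointer is at (154,130) and the band at (27,135). I pull now, slowly.

```bash
python3 - <<'E'
from h import *
import pickle
c=pickle.load(open("w7.pkl","rb"));x,y,w,h=bandpix(c,0,100);print(x,y,w,h,"travel",(plane(c,x+w/2-1,134,.023)[:2]-plane(c,154.5,134,.025)[:2])@ey)
p=np.array(manip.get_position());d=np.r_[ey,0]
manip.servo_line((p+.073*d).tolist(),None,.05);manip.hold(.3)
q=np.array(manip.get_position());print((q-p)@d,manip.get_width(),manip.get_grip_force(),manip.get_contact_force(),manip.get_time())
c=cam("wrist");save(c,"w8.png");pickle.dump(c,open("w8.pkl","wb"))
v=c["image"];cv2.imwrite("pics/w8.png",cv2.resize(v[:300,80:440],(720,600))[:,:,::-1])
E
```

```text
15 120 26 43 travel 0.0726847405898456
0.07219144474313169 0.016729557487673234 38.940593618899584 [-1.01177486 -6.23816543  3.18156512] 27.1
```

View pics/w8.png

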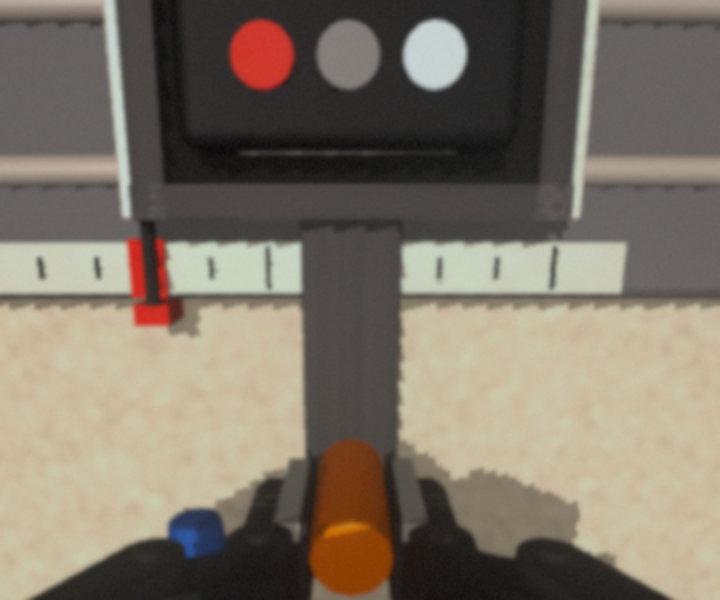

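The pointer (150,265) is in the middle of the band (129–167), the fob is in the tray and the grip is held. I hand in.

```bash
python3 -c "
from rig import manip
manip.hold(.4);print(manip.sign_off())"
```

```text
the job is handed in; nothing more can be done
None
```

I handed the job in at about 27.5 s of the 48 s allowed: the last picture shows the fob in the tray, buttons up, the pointer within about 1 mm of the red band's middle, and the orange grip held at about 39 N; the sign-off call returned no verdict.

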